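Release the glass shuttle's cam, send the carriage forward, lock it

TASK

Send the two glasses on the shuttle forward to the serving end: with the fingertips push the lever forward to its stop so that the cam turns its low point to the carriage, only then push the carriage by its push plate forward until it is fully home, and push the lever back towards you to its stop so that the cam locks the carriage there. Do not force the carriage past the locked cam, do not touch the glasses (they must stay standing on the tray), and leave everything else on the stand where it is. Nothing is to be lifted; finish with the hand clear.

Things in the scene. Friction and masses are not known exactly. Their poses are not given: they have to be found in the camera images.
- shuttle_base: Glass shuttle fixed to the stand: pale wooden base 10 mm thick with two aluminium rails. Origin on the underside; x points forward along the rails (away from the robot, yaw -0.25 to 0.1), y left, z up. In this frame it reaches x = -142 to 120 mm, y = -92 to 92 mm; a wing on the right, x = -89 to 41 mm, out to y = -194 mm, carries the cam.
- carriage (a joint): Carriage travel, m: 0 = rear (near the robot), 0.094 = front stop (home); stays put, friction about 2.5 N; starts at 0 to 0.006. It is a 140 x 170 mm tray (floor z = 30 mm, rim to 42 mm), push plate at its rear, and a steel follower roller (20 mm across, below the tray) sticking out right. With the cam locked the roller meets it at 9 to 18 mm and must not be forced past.
- push_plate (a point): Middle of the rear face of the carriage's aluminium push plate, at z = 70 mm; the face looks to the shuttle's -x; axes as the shuttle's; moves with the carriage. The plate is 120 mm wide (y), 8 mm thick, z = 22 to 90 mm; the glasses' near sides are 38 mm or more ahead of this face. Push it towards the shuttle's +x.
- cam (a joint): Cam angle, rad: 0 = low point to the carriage (released, end stop), 1.75 = locked (end stop); grows clockwise from above; starts at 1.35 to 1.75. A steel eccentric disc 75 mm across, 20 mm off its pivot, z = 13 to 23 mm. Stays put; friction 0.35 N m, about 4 N at the lever's post. With the carriage at its rear or front end the cam turns freely past the roller.
- cam_pivot (a point): Point on the cam's vertical pivot axis at z = 0, 136 mm right of the shuttle's centre line; fixed to the base; axes as the shuttle's. A hub 24 mm across and 42 mm high stands here.
- lever_post (a point): Centre of the top of the black post at the end of the cam's lever: upright, round, 18 mm across, z = 28 to 85 mm, 90 mm from the pivot axis; lever bar 14 mm wide, z = 28 to 36 mm. Seen from the pivot it lies at -0.70 rad minus the cam's value from the shuttle's x axis: forward right at 0, back right at 1.75; it swings round the outer, right side.
- glass_left: Tumbler standing upside down on the tray, left; 68 mm across, 102 mm high; origin at the centre of its underside (z = 30 mm), z up.
- glass_right: Tumbler like the other, standing upside down on the tray, right; same size and origin.
- jigger: Bystander: steel jigger, 41 mm across, 97 mm high, left of the shuttle; origin at the centre of its underside, z up.
- stopper: Bystander: pale bottle stopper, 33 mm across, 48 mm high, left of the shuttle; origin at the centre of its underside, z up.
- salt_cellar: Bystander: round wooden salt cellar with lid, 70 mm across, 67 mm high, at the right side of the stand; origin at the centre of its underside, z up.
- shaker_cup: Bystander: steel shaker cup, 68 mm across, 133 mm high, at the right side of the stand; origin at the centre of its underside, z up.
Not all that is in view belongs to the job. Leave any blue or red look-alike of the glass_right alone. Leave any green look-alike of the glass_left alone.

How it is judged:
On the way, in this order (a step that is already met when the one before it is completed fails the run):
1. the cam is turned to its low point while the carriage is still at the rear end (value of joint cam below 0.2 rad and value of joint carriage below 0.025 m), for 0.2 s.
2. the carriage is pushed fully home with the cam still released (value of joint carriage above 0.089 m and value of joint cam below 0.4 rad), for 0.2 s.
3. the lever is pushed back and the cam locks the carriage (value of joint carriage above 0.089 m and value of joint cam above 1.5 rad), for 0.2 s.
At the end, for the whole second after the job is handed in: The carriage is within 5 mm of its front stop, the cam is locked again (within 0.25 rad of its locked stop), both glasses stand upright and still on the tray, the bystanders stand upright within 30 mm of where they were (all of step 3 and velocity of joint carriage below 0.01 m/s and angle between each of glass_left, glass_right, jigger, stopper, salt_cellar, shaker_cup's own z axis and vertical below 0.15 rad and x of glass_left in the frame of push_plate between 0.03 and 0.12 m and height (world z) of glass_left between 0.024 and 0.04 m and linear speed of each of glass_left, glass_right below 0.02 m/s and x of glass_right in the frame of push_plate between 0.03 and 0.12 m and height (world z) of glass_right between 0.024 and 0.04 m and distance of each of jigger, stopper, salt_cellar, shaker_cup from where it was at the start of the episode below 0.03 m); the robot touches nothing.
It fails at once if the carriage is forced past the cam while the cam is not at its low point (value of joint carriage between 0.03 and 0.08 m and value of joint cam above 0.5 rad).
It fails at once if a glass is touched by the robot (contact force between any of the fingers, the arm and glass_left above 0.5 N or contact force between any of the fingers, the arm and glass_right above 0.5 N).
It fails at once if a glass or bystander is lifted or tipped (angle between any of glass_left, glass_right, jigger, stopper, salt_cellar, shaker_cup's own z axis and vertical above 0.35 rad or height (world z) of any of glass_left, glass_right above 0.05 m or height (world z) of any of jigger, stopper, salt_cellar, shaker_cup above 0.02 m).
It fails at once if a bystander is pushed away (distance of any of jigger, stopper, salt_cellar, shaker_cup from where it was at the start of the episode above 0.03 m).
It also fails if it takes over 72 s, if anything falls off the work surface, if the arm or the gripper's body presses on something with over 40 N, if the wrist force passes 120 N, or if a joint passes its speed limit or range.

ROBOT

A 7-joint arm with a two-finger parallel gripper is mounted at the origin on a cart in front of the work surface, level with it; the furniture and walls round the work are solid. World frame = base frame: x ahead of the robot, y to its left, z up, the work surface at z = 0. Lengths are in m, angles in rad, forces in N, time in s.
With the tool pointing down it reaches from about 0.425 to 0.925 m from the base axis. Payload 6.8 kg.
Tool frame: the origin (TCP) lies between the finger pads; the fingertips stand 22 mm ahead of it and the grasp point (between the pads) lies 3 mm ahead of it; z points along the fingers, y is the direction in which the jaws open and shut (so a half turn about z gives the same grasp; the last joint's range is limited). The gripper opens to 85 mm and grips with 20 to 120 N. Pads are 22 mm wide; open, the fingers measure 114 mm over their backs; the gripper's body (76 mm by 85 mm) begins 54 mm behind the grasp point. The pads swing forward as they close: fully open they stand 13 mm farther back than shut.
Start: joints at [-1.278, 0.477, 0.022, 1.555, -0.011, 1.109, -0.083], TCP at [0.263, 0.622, 0.253] pointing down, gripper open.
Joint ranges: [-2.96, 2.96], [-0.34, 2.1], [-1.41, 1.46], [0.24, 2.44], [-1.37, 4.51], [0.17, 1.92], [-2.96, 2.96]. Speed limits (rad/s): [2.39, 2.39, 3.14, 3.14, 3.14, 3.14, 3.14].

INTERFACE

Orientations are given as a unit quaternion [w, x, y, z].
In Python, from station import bot gives the robot as it stands. The module is installed in compiled form; this text tells all that it offers.
- The arm moves only by the tool drive_tool, never from a script. Its argument "series" is one flat list of numbers, 7 for each row, row after row: the opening, from -1 (shut) to 1 (fully open), then the shift along the tool's x, y, z in mm, then the turn, a rotation vector about the tool's x, y, z in rad. In form: [jaw, x, y, z, wx, wy, wz, jaw, x, y, z, wx, wy, wz, ...]. A call has 1 to 12 rows; each row shifts and turns the commanded pose from where the row before left it, along the tool's axes as they then stand; what a row does not reach is not made up. A row lasts 1/8 s, in which the tool goes at most 62.5 mm and 10.7 degrees, less where a joint would pass 70% of its speed; a pose out of reach is approached as far as the arm can. A call with a gripper value outside its range is refused whole. The fingers move at their own pace and stop on an object; "force" is the grip in N (left out, the last holds). Time passes only in rows, so rows that do not move let the fingers close. It gives the time, the measured TCP pose, the force and the opening at its end, in the units of the state.
- bot.get_obs(): the state, without advancing time (a new reading comes with each control period).
- bot.read_camera(name): name is "scene" or "top" or "wrist"; returns a dict with "pixels" (420x560x3 uint8, blue, green, red), "camera_matrix" (3x3 intrinsics, pixels), "rvec" (rotation vector, rad) and "tvec" (3), from world to camera coordinates, as OpenCV has them. Camera axes: x right, y down, z forward; pixel columns grow to the right and rows downward; lengths in m; the calibration is good to about 2 mm. A picture is of the moment at which its call begins. There is no depth.
- bot.hand_in(): hands the job in, once; it reports no verdict.
The state is a dict: "t": time; "q": joint angles; "joint_vel": joint speeds; "joint_torque": joint torques, N m; "eef_pos": TCP position; "tool_rot": TCP orientation; "contact_force": force on the tool from outside, world axes, zero at the start; "torque": the same for the moment, N m; "gripper_width": opening from 0.0 (shut) to 1.0 (fully open).
Only numpy, scipy, OpenCV 4.12 (cv2) and the standard library are available. Lean on these libraries where they do the work, as an engineer would, in place of code of your own. Each camera call takes 0.05 s, during which the arm holds its last target. There are 200 camera calls.

## Working session

There is one attempt and no reset: what is moved stays moved. The work goes in short steps, Python scripts to look and compute and a tool call to move; the robot and the scene stay as the last step left them, time stands still between calls to the robot, and variables do not carry over. Pictures are saved under pics/ and viewed, about 8 in all and at most 12, crops included, and the job is handed in when it is done.

Besides the shell and the picture viewer there is one more tool, called after ">>>" in YAML: its name, and indented under it one key for each argument. drive_tool: Moves the arm, as the interface text tells. Its arguments: {"type":"object","properties":{"series":{"type":"array"},"force":{"type":"number"}},"required":["series"]}

```bash
mkdir -p pics; cat > h.py <<'E'
import numpy as np,cv2,json
from station import bot
def snap(n,f):
    c=bot.read_camera(n); cv2.imwrite('pics/'+f+'.png',c['pixels'])
    np.savez('pics/'+f+'.npz',**{k:np.array(v) for k,v in c.items()}); return c
def load(f): return dict(np.load('pics/'+f+'.npz'))
def ray(c,uv):
    K=c['camera_matrix'];R=cv2.Rodrigues(c['rvec'])[0];t=np.ravel(c['tvec'])
    p=cv2.undistortPoints(np.array([[uv]],float),K,None).ravel()
    return -R.T@t, R.T@np.array([p[0],p[1],1])
def onz(c,uv,z):
    o,d=ray(c,uv); return o+d*(z-o[2])/d[2]
def proj(c,P): return cv2.projectPoints(np.array(P,float).reshape(-1,3),c['rvec'],c['tvec'],c['camera_matrix'],None)[0].reshape(-1,2)
E
python3 - <<'E'
from h import *
for n in('scene','top'): 
    c=snap(n,n+'0'); print(n,ray(c,(280,210)))
o=bot.get_obs();print({k:np.round(v,3) for k,v in o.items()})
E
```

```text
scene (array([0.56315595, 0.85563872, 0.98461144]), array([-0.03340396, -0.69139897, -0.72172818]))
top (array([ 0.31190063, -0.01067477,  1.52626384]), array([ 0.15124812, -0.00843404, -0.98849714]))
{'t': np.float64(0.1), 'q': array([-1.278,  0.478,  0.022,  1.556, -0.012,  1.109, -0.083]), 'joint_vel': array([-0.001, -0.001,  0.001, -0.001,  0.001, -0.001, -0.001]), 'joint_torque': array([ 6.0000e-03, -5.9776e+01,  1.6150e+00, -2.8195e+01,  1.3000e-02,
        5.0000e-03, -0.0000e+00]), 'eef_pos': array([0.263, 0.621, 0.252]), 'tool_rot': array([-0.   ,  0.199,  0.98 , -0.001]), 'contact_force': array([ 0.392,  0.454, -0.794]), 'torque': array([ 0.007, -0.013, -0.028]), 'gripper_width': np.float64(0.999)}
```

View pics/top0.png

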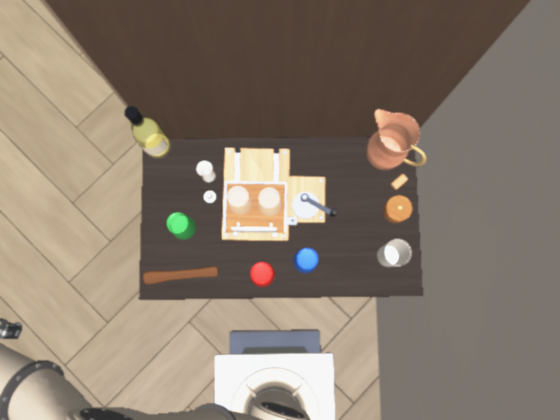

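View pics/scene0.png

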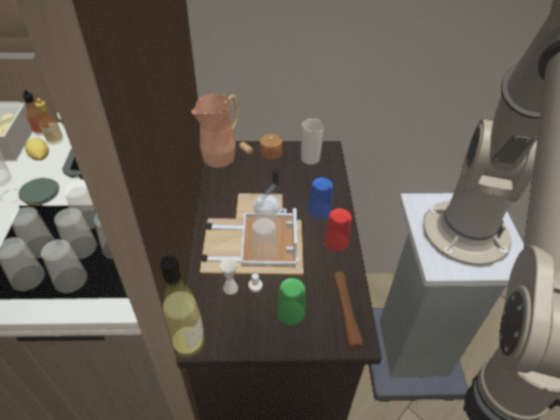

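The top view shows the shuttle around (256,205), the cam and lever around (305,205) with the post end near (333,212). The red glass (262,273), blue (307,260) and green (181,224) are look-alikes off the tray. The clear ones on the tray at (238,197) and (269,198) are the glasses. I'll confirm this in one enlarged crop.

```bash
python3 - <<'E'
from h import *
c=load('top0'); p=c['pixels'][140:290,200:350]
cv2.imwrite('pics/topc.png',cv2.resize(p,None,fx=4,fy=4,interpolation=cv2.INTER_CUBIC))
g=c['pixels'].astype(int);b,gr,r=g[...,0],g[...,1],g[...,2]
# pale wood mask
hsv=cv2.cvtColor(c['pixels'],cv2.COLOR_BGR2HSV)
for n,uv in dict(fl=(223,149),fr=(290,149),rl=(222,240),rr=(288,241),wingf=(326,177),wingr=(326,222)).items(): print(n,onz(c,uv,.01).round(3))
E
```

```text
fl [0.722 0.137 0.01 ]
fr [ 0.72  -0.054  0.01 ]
rl [0.461 0.139 0.01 ]
rr [ 0.456 -0.045  0.01 ]
wingf [ 0.637 -0.155  0.01 ]
wingr [ 0.508 -0.152  0.01 ]
```

View pics/topc.png

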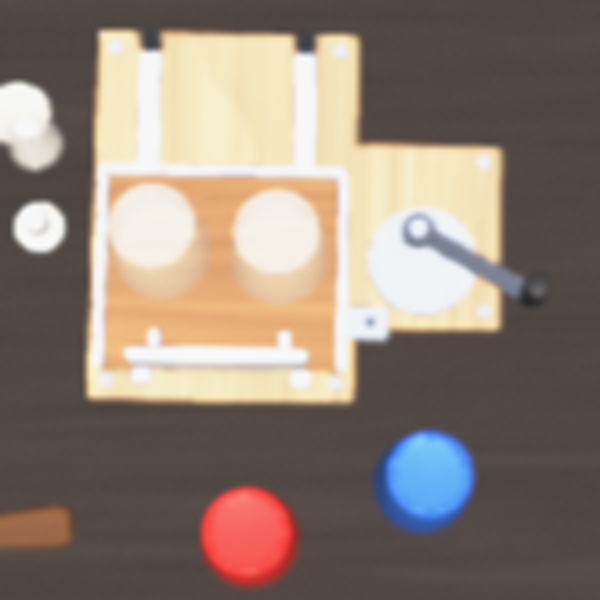

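The crop confirms it. The two clear tumblers stand on the tray at (152,225) and (277,230). The hub is at (419,230), the black post at (537,289), and the push plate spans (125 to 307, 356). Red and blue stand on the table behind the shuttle.

```bash
cat >> h.py <<'E'
def fitbase(cp):
    L=np.array([[.12,.092],[.12,-.092],[-.142,-.092],[-.142,.092],[.041,-.194],[-.089,-.194]])
    A=L-L.mean(0);B=cp-cp.mean(0);U,S,V=np.linalg.svd(A.T@B)
    R=(U@V).T; t=cp.mean(0)-R@L.mean(0); return R,t,(L@R.T+t-cp)
E
python3 - <<'E'
from h import *
c=load('top0'); f=lambda x,y:((x+.5)/4-.5+200,(y+.5)/4-.5+140)
cr=[(98,31),(358,35),(354,402),(87,400),(502,147),(500,330)]
cp=np.array([onz(c,f(*a),.01)[:2] for a in cr])
R,t,e=fitbase(cp);print('yaw',np.arctan2(R[1,0],R[0,0]),'t',t,'res',e.round(4).tolist())
hub=onz(c,f(419,230),.042)[:2];post=onz(c,f(537,287),.085)[:2]
print('hub',hub,R.T@(hub-t),'post',post,R.T@(post-t))
d=R.T@(post-hub);print('len',np.hypot(*d),'cam',-.7-np.arctan2(d[1],d[0]))
for a in[(125,361),(307,363)]: print('plate',onz(c,f(*a),.09)[:2],R.T@(onz(c,f(*a),.09)[:2]-t))
for n,a,z in[('blue',(430,475),.102),('red',(248,530),.102),('gl',(152,225),.132),('gr',(277,230),.132),('stop',(38,226),.04),('jig',(20,110),.097)]:
  w=onz(c,f(*a),z)[:2];print(n,w.round(3),(R.T@(w-t)).round(3))
hubw=R@[0,-.136]+t;print('piv x0',hubw)
for cam in(0,.2,.5,1,1.4,1.75):
  a=-.7-cam;print(cam,(hub+R@[.09*np.cos(a),.09*np.sin(a)]).round(3))
E
```

```text
yaw -0.027025320919347045 t [0.60321116 0.04357069] res [[-0.001, -0.0013], [-0.0011, 0.0003], [-0.0001, 0.0006], [0.0012, -0.0009], [0.0001, 0.0013], [0.0009, 0.0001]]
hub [ 0.57414276 -0.0910165 ] [-0.02542097 -0.13532353] post [ 0.52704181 -0.16667535] [-0.07046026 -0.21222752]
len 0.0891221695522697 cam 1.4006020797493914
plate [0.48009899 0.10741179] [-0.12479233  0.06049105]
plate [ 0.47732966 -0.01266709] [-0.12431587 -0.05961882]
blue [ 0.402 -0.092] [-0.198 -0.141]
red [0.368 0.027] [-0.235 -0.023]
gl [0.563 0.087] [-0.041  0.042]
gr [0.559 0.006] [-0.043 -0.039]
stop [0.58  0.172] [-0.026  0.127]
jig [0.649 0.177] [0.042 0.135]
piv x0 [ 0.59953616 -0.09237965]
0 [ 0.641 -0.151]
0.2 [ 0.628 -0.163]
0.5 [ 0.604 -0.176]
1 [ 0.56 -0.18]
1.4 [ 0.527 -0.167]
1.75 [ 0.503 -0.147]
```

```bash
cat >> h.py <<'E'
PIV=np.array([.574,-.0915]);YAW=-.027
def post(cam,r=.09):
    a=-.7-cam+YAW; return PIV+r*np.array([np.cos(a),np.sin(a)]),a+np.pi/2
def state():
    o=bot.get_obs();w,x,y,z=o['tool_rot'];ya=np.array([2*(x*y-w*z),1-2*(x*x+z*z)])
    zt=[2*(x*z+w*y),2*(y*z-w*x),1-2*(x*x+y*y)]
    return o,np.array(o['eef_pos']),np.arctan2(ya[1],ya[0]),zt
def rows(p,psi,way,jaw):
    """way: list of (x,y,z,psi,n); tool down, y axis at yaw psi, rows as the move call takes them"""
    p=np.array(p,float);out=[]
    for *q,ps,n in way:
        d=(np.array(q)-p)/n;dp=(ps-psi)/n
        for i in range(n):
            ux=np.array([-np.sin(psi),np.cos(psi)]);uy=np.array([np.cos(psi),np.sin(psi)])
            r=[jaw,round(ux@d[:2]*1e3),round(uy@d[:2]*1e3),round(-d[2]*1e3),0,0,round(-dp,3)]
            out.append(r); p=p+np.r_[ux*r[1]+uy*r[2],-r[3]]/1e3; psi-=r[6]
    for i in range(0,len(out),12): print(sum(out[i:i+12],[]))
    print('end',p.round(3),round(psi,3))
E
python3 - <<'E'
from h import *
o,p,psi,zt=state();print(p,psi,zt)
P,s=post(1.4)
rows(p,psi,[(*P,.20,s,16)],0)
E
```

```text
[0.26313345 0.62103934 0.25240715] 1.170004047602128 [np.float64(-0.0005863598919560893), np.float64(-0.0016047487753136267), np.float64(-0.9999985404806577)]
[0, -34, -39, 3, 0, 0, np.float64(0.108), 0, -38, -35, 3, 0, 0, np.float64(0.108), 0, -42, -31, 3, 0, 0, np.float64(0.108), 0, -45, -26, 3, 0, 0, np.float64(0.108), 0, -48, -21, 3, 0, 0, np.float64(0.108), 0, -50, -16, 3, 0, 0, np.float64(0.108), 0, -51, -10, 3, 0, 0, np.float64(0.108), 0, -52, -5, 3, 0, 0, np.float64(0.108), 0, -52, 1, 3, 0, 0, np.float64(0.108), 0, -52, 6, 3, 0, 0, np.float64(0.108), 0, -51, 12, 3, 0, 0, np.float64(0.108), 0, -49, 17, 3, 0, 0, np.float64(0.108)]
[0, -47, 23, 3, 0, 0, np.float64(0.108), 0, -44, 27, 3, 0, 0, np.float64(0.108), 0, -41, 32, 3, 0, 0, np.float64(0.108), 0, -37, 36, 3, 0, 0, np.float64(0.108)]
end [ 0.526 -0.169  0.204] -0.558
```

>>> drive_tool:
  series: [0, -34, -39, 3, 0, 0, 0.108, 0, -38, -35, 3, 0, 0, 0.108, 0, -42, -31, 3, 0, 0, 0.108, 0, -45, -26, 3, 0, 0, 0.108, 0, -48, -21, 3, 0, 0, 0.108, 0, -50, -16, 3, 0, 0, 0.108, 0, -51, -10, 3, 0, 0, 0.108, 0, -52, -5, 3, 0, 0, 0.108, 0, -52, 1, 3, 0, 0, 0.108, 0, -52, 6, 3, 0, 0, 0.108, 0, -51, 12, 3, 0, 0, 0.108, 0, -49, 17, 3, 0, 0, 0.108]

```text
t: 1.6
eef_pos: [0.4603, 0.0264, 0.2172]
tool_rot: [-0.0, 0.751, 0.66, 0.0]
contact_force: [1.1, 0.3, -0.6]
gripper_width: 0.498
```

>>> drive_tool:
  series: [0, -47, 23, 3, 0, 0, 0.108, 0, -44, 27, 3, 0, 0, 0.108, 0, -41, 32, 3, 0, 0, 0.108, 0, -37, 36, 3, 0, 0, 0.108, 0, 0, 0, 0, 0, 0, 0, 0, 0, 0, 0, 0, 0, 0]

```text
t: 2.35
eef_pos: [0.5254, -0.1684, 0.2048]
tool_rot: [-0.001, 0.874, 0.485, -0.0]
contact_force: [0.5, 0.1, 0.7]
gripper_width: 0.499
```

```bash
python3 - <<'E'
from h import *
o,p,psi,zt=state();print(o['t'],p,psi,zt,o['gripper_width'],o['contact_force'])
P,s=post(1.4)
rows(p,psi,[(*P,.12,s,2),(*P,.068,s,3)],0)
c=snap('wrist','w1'); print(proj(c,[*P,.085]))
E
```

```text
2.35 [ 0.52539956 -0.1683518   0.20479081] -0.557406726497724 [np.float64(-0.001240789364835054), np.float64(0.0005299691952907811), np.float64(-0.9999990897867881)] 0.4988566789036357 [0.4808121  0.13808549 0.7020029 ]
[0, 0, 0, 42, 0, 0, np.float64(-0.001), 0, 0, 0, 42, 0, 0, np.float64(-0.001), 0, 0, 0, 18, 0, 0, np.float64(0.0), 0, 0, 0, 18, 0, 0, np.float64(0.0), 0, 0, 0, 18, 0, 0, np.float64(0.0)]
end [ 0.525 -0.168  0.067] -0.555
[[274.1767844  213.39966993]]
```

View pics/w1.png

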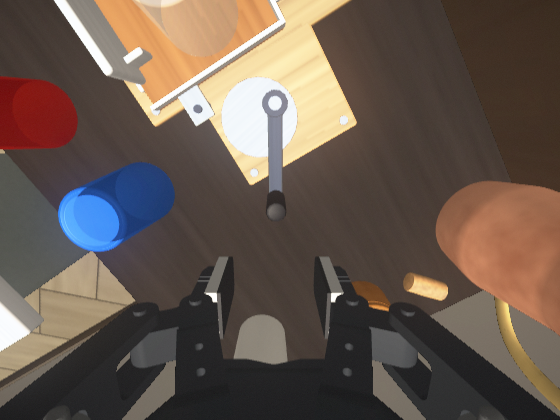

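Post at (275,210), against a prediction of (274,213), so it lies centred between the jaws. Descending.

>>> drive_tool:
  series: [0, 0, 0, 42, 0, 0, 0, 0, 0, 0, 42, 0, 0, 0, 0, 0, 0, 18, 0, 0, 0, 0, 0, 0, 18, 0, 0, 0, 0, 0, 0, 17, 0, 0, 0, 0, 0, 0, 0, 0, 0, 0]

```text
t: 3.15
eef_pos: [0.5254, -0.1687, 0.0676]
tool_rot: [-0.0, 0.874, 0.485, -0.001]
contact_force: [0.3, 0.8, 0.7]
gripper_width: 0.502
```

>>> drive_tool:
  series: [0, 1, 12.5, 0, 0, 0, -0.14, 0, 1, 12.5, 0, 0, 0, -0.14, 0, 1, 12.5, 0, 0, 0, -0.14, 0, 1, 12.5, 0, 0, 0, -0.14, 0, 1, 12.5, 0, 0, 0, -0.14, 0, 1, 12.5, 0, 0, 0, -0.14, 0, 1, 12.5, 0, 0, 0, -0.14, 0, 1, 12.5, 0, 0, 0, -0.14, 0, 0, 0, 0, 0, 0, 0]

```text
t: 4.28
eef_pos: [0.6215, -0.1687, 0.069]
tool_rot: [0.001, 0.484, 0.875, -0.0]
contact_force: [-1.0, -0.4, 0.1]
gripper_width: 0.499
```

```bash
python3 - <<'E'
from h import *
o,p,psi,zt=state();P,s=post(0);print(p,psi,o['contact_force'],P,s, np.hypot(*(p[:2]-PIV)), .844-psi)
E
```

```text
[ 0.6215447  -0.16867236  0.0689799 ] 0.5602561945508702 [-1.01131012 -0.37574581  0.08201856] [ 0.64124545 -0.1513168 ] 0.8437963267948966 0.09064254941079194 0.2837438054491298
```

>>> drive_tool:
  series: [0, 1, 12.5, 0, 0, 0, -0.14, 0, 1, 12.5, 0, 0, 0, -0.14, 0, 1, 12.5, 0, 0, 0, -0.14, 0, 0, 0, 0, 0, 0, 0]

```text
t: 4.78
eef_pos: [0.6481, -0.1421, 0.069]
tool_rot: [0.001, 0.292, 0.956, -0.0]
contact_force: [-0.3, -0.7, 0.6]
gripper_width: 0.497
```

>>> drive_tool:
  series: [0, 0, 3, 0, 0, 0, 0, 0, 0, 2, 0, 0, 0, 0, 0, 0, 0, 0, 0, 0, 0]

```text
t: 5.15
eef_pos: [0.6497, -0.1403, 0.0689]
tool_rot: [0.0, 0.293, 0.956, -0.001]
contact_force: [-1.0, -6.3, 1.9]
gripper_width: 0.496
```

```bash
python3 - <<'E'
from h import *
o,p,psi,zt=state();print(p,psi,o['contact_force'])
c=snap('top','t2');cv2.imwrite('pics/t2c.png',cv2.resize(c['pixels'][140:290,200:350],None,fx=4,fy=4,interpolation=cv2.INTER_CUBIC))
E
```

```text
[ 0.64973503 -0.14025657  0.06885161] 0.9765672858344947 [-0.95532315 -6.27250488  1.92103278]
```

>>> drive_tool:
  series: [0, 0, 4, 0, 0, 0, 0, 0, 0, 0, 0, 0, 0, 0]

```text
t: 5.45
eef_pos: [0.6499, -0.1401, 0.0687]
tool_rot: [-0.001, 0.294, 0.956, -0.003]
contact_force: [-4.8, -12.2, 4.1]
gripper_width: 0.499
```

```bash
python3 - <<'E'
from h import *
o,p,psi,zt=state();print(p,psi,o['contact_force'])
rows(p,psi,[(*p[:2],.20,psi,4)],0)
rows([*p[:2],.20],psi,[(.50,-.10,.20,.3,4),(.445,.044,.2,-.027,4)],-1)
E
```

```text
[ 0.64994292 -0.14010368  0.06870141] 0.9741417646408396 [ -4.82033811 -12.24905986   4.14930917]
[0, 0, 0, -33, 0, 0, np.float64(-0.0), 0, 0, 0, -33, 0, 0, np.float64(-0.0), 0, 0, 0, -33, 0, 0, np.float64(-0.0), 0, 0, 0, -33, 0, 0, np.float64(-0.0)]
end [ 0.65  -0.14   0.201] 0.974
[-1, 37, -13, 0, 0, 0, np.float64(0.169), -1, 34, -19, 0, 0, 0, np.float64(0.169), -1, 30, -24, 0, 0, 0, np.float64(0.169), -1, 26, -29, 0, 0, 0, np.float64(0.169), -1, 38, -2, 0, 0, 0, np.float64(0.081), -1, 38, -6, 0, 0, 0, np.float64(0.081), -1, 38, -9, 0, 0, 0, np.float64(0.081), -1, 37, -12, 0, 0, 0, np.float64(0.081)]
end [0.444 0.044 0.2  ] -0.026
```

The lever is at its released stop: the force rises with no further motion. I'll back off, lift, and go behind the push plate with shut jaws, turned 90° so the slim side faces the glasses.

```bash
python3 - <<'E'
from h import *
rows([.645,-.147,.20],.974,[(.50,-.10,.20,1.3,4),(.444,.048,.2,1.544,4),(.444,.048,.092,1.544,4)],-1)
E
```

```text
[-1, 37, -11, 0, 0, 0, -0.082, -1, 37, -8, 0, 0, 0, -0.082, -1, 38, -5, 0, 0, 0, -0.082, -1, 38, -1, 0, 0, 0, -0.082, -1, 23, 32, 0, 0, 0, -0.06, -1, 21, 33, 0, 0, 0, -0.06, -1, 19, 35, 0, 0, 0, -0.06, -1, 17, 36, 0, 0, 0, -0.06, -1, 0, 0, 27, 0, 0, -0.0, -1, 0, 0, 27, 0, 0, -0.0, -1, 0, 0, 27, 0, 0, -0.0, -1, 0, 0, 27, 0, 0, -0.0]
end [0.445 0.048 0.092] 1.542
```

>>> drive_tool:
  series: [0, 0, -13, 0, 0, 0, 0, 0, 0, 0, -33, 0, 0, 0, 0, 0, 0, -33, 0, 0, 0, 0, 0, 0, -33, 0, 0, 0, 0, 0, 0, -33, 0, 0, 0]

```text
t: 6.08
eef_pos: [0.6451, -0.1435, 0.2014]
tool_rot: [-0.0, 0.291, 0.957, 0.001]
contact_force: [0.6, 0.2, 0.0]
gripper_width: 0.499
```

>>> drive_tool:
  series: [-1, 37, -11, 0, 0, 0, -0.082, -1, 37, -8, 0, 0, 0, -0.082, -1, 38, -5, 0, 0, 0, -0.082, -1, 38, -1, 0, 0, 0, -0.082, -1, 23, 32, 0, 0, 0, -0.06, -1, 21, 33, 0, 0, 0, -0.06, -1, 19, 35, 0, 0, 0, -0.06, -1, 17, 36, 0, 0, 0, -0.06, -1, 0, 0, 0, 0, 0, 0]

```text
t: 7.2
eef_pos: [0.4421, 0.0519, 0.2005]
tool_rot: [-0.0, 0.008, 1.0, 0.001]
contact_force: [-0.7, 0.1, -0.3]
gripper_width: 0.002
```

```bash
python3 - <<'E'
from h import *
o,p,psi,zt=state();print(p,psi,o['contact_force'],o['gripper_width'])
c=snap('top','t3');x=[proj(c,[*post(k)[0],.085])[0] for k in(0,.2)];print([((a-[200,140]+.5)*4-.5).round() for a in x])
cv2.imwrite('pics/t3c.png',cv2.resize(c['pixels'][140:290,200:350],None,fx=4,fy=4,interpolation=cv2.INTER_CUBIC))
E
```

```text
[0.44209557 0.0519013  0.20050284] 1.5544828401559014 [-0.6790045   0.12996425 -0.26833727] 0.0016468086956896383
[array([510., 120.]), array([528., 139.])]
```

View pics/t3c.png

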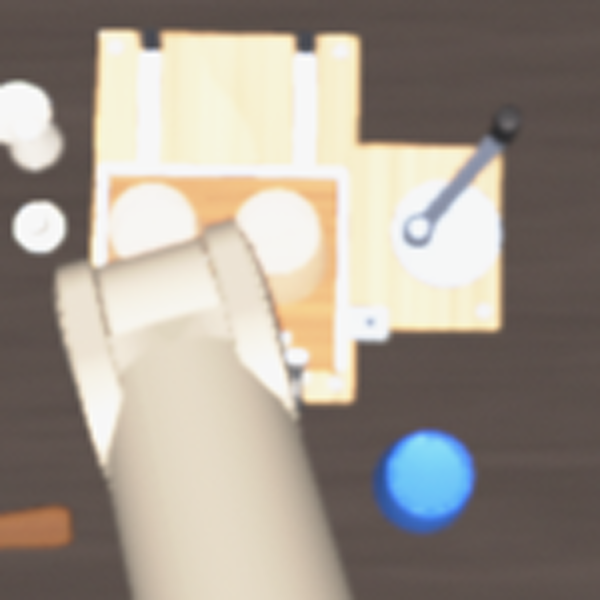

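Post at (508,121), against a prediction of (510,120) for cam = 0, so the cam is released and the carriage is still at the rear. Descending behind the plate.

>>> drive_tool:
  series: [-1, 0, -2, 27, 0, 0, 0, -1, 0, -2, 27, 0, 0, 0, -1, 0, 0, 27, 0, 0, 0, -1, 0, 0, 27, 0, 0, 0, -1, 0, 0, 0, 0, 0, 0, -1, -6, 0, 0, 0, 0, 0, -1, -6, 0, 0, 0, 0, 0, -1, -5, 0, 0, 0, 0, 0, -1, -5, 0, 0, 0, 0, 0, -1, -5, 0, 0, 0, 0, 0, -1, 0, 0, 0, 0, 0, 0]

```text
t: 8.62
eef_pos: [0.4707, 0.0439, 0.0922]
tool_rot: [0.0, 0.01, 1.0, 0.0]
contact_force: [0.2, -0.4, 0.8]
gripper_width: -0.003
```

>>> drive_tool:
  series: [-1, -4, 0, 0, 0, 0, 0, -1, -5, 0, 0, 0, 0, 0, -1, -6, 0, 0, 0, 0, 0, -1, -7, 0, 0, 0, 0, 0, -1, -7, 0, 0, 0, 0, 0, -1, -7, 0, 0, 0, 0, 0, -1, -7, 0, 0, 0, 0, 0, -1, -7, 0, 0, 0, 0, 0, -1, -6, 0, 0, 0, 0, 0, -1, -5, 0, 0, 0, 0, 0, -1, -4, 0, 0, 0, 0, 0, -1, 0, 0, 0, 0, 0, 0]

```text
t: 10.12
eef_pos: [0.5364, 0.0431, 0.0926]
tool_rot: [0.001, 0.01, 1.0, 0.0]
contact_force: [-0.7, -0.1, -0.9]
gripper_width: -0.0
```

>>> drive_tool:
  series: [-1, -5, 0, 0, 0, 0, 0, -1, -5, 0, 0, 0, 0, 0, -1, -4, 0, 0, 0, 0, 0, -1, -3, 0, 0, 0, 0, 0, -1, -3, 0, 0, 0, 0, 0, -1, 0, 0, 0, 0, 0, 0]

```text
t: 10.88
eef_pos: [0.5561, 0.0422, 0.0923]
tool_rot: [0.001, 0.01, 1.0, 0.0]
contact_force: [0.7, 0.5, -0.5]
gripper_width: -0.001
```

>>> drive_tool:
  series: [-1, -3, 0, 0, 0, 0, 0, -1, -3, 0, 0, 0, 0, 0, -1, -2, 0, 0, 0, 0, 0, -1, -2, 0, 0, 0, 0, 0, -1, 0, 0, 0, 0, 0, 0]

```text
t: 11.5
eef_pos: [0.5612, 0.0418, 0.0915]
tool_rot: [-0.005, 0.01, 1.0, -0.001]
contact_force: [-14.1, 0.9, 10.6]
gripper_width: -0.001
```

```bash
python3 - <<'E'
from h import *
o,p,psi,zt=state();print(p,psi,o['contact_force'])
c=snap('scene','s4');cv2.imwrite('pics/s4c.png',cv2.resize(c['pixels'][150:300,190:390],None,fx=4,fy=4,interpolation=cv2.INTER_CUBIC))
E
```

```text
[0.56120277 0.0417552  0.09154559] 1.5501233207819922 [-14.13367436   0.91395559  10.60129481]
```

View pics/s4c.png

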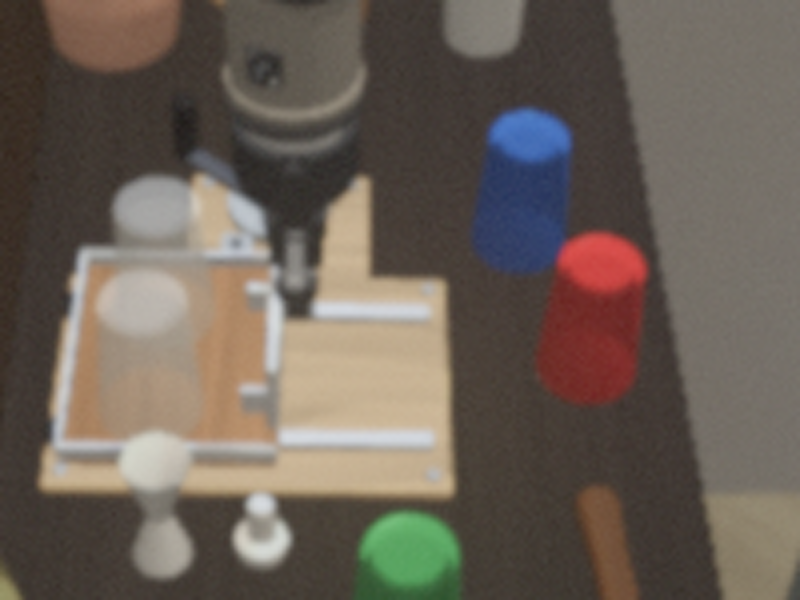

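The carriage is home: 14 N at TCP x = 0.561, as predicted, and the scene view shows the tray at the front end with both glasses standing at about (150,260) in the crop. Now I'll retreat and go to the lever post.

```bash
python3 - <<'E'
from h import *
P,s=post(0.0)
rows([.561,.0418,.0915],1.55,[(.526,.043,.0915,1.55,3),(.526,.043,.2,1.55,3)],-1)
rows([.526,.043,.2],1.55,[(*P,.2,s,7)],0)
E
```

```text
[-1, 12, 0, 0, 0, 0, -0.0, -1, 12, 0, 0, 0, 0, -0.0, -1, 12, 0, 0, 0, 0, -0.0, -1, 0, 0, -36, 0, 0, -0.0, -1, 0, 0, -36, 0, 0, -0.0, -1, 0, 0, -36, 0, 0, -0.0]
end [0.525 0.043 0.2  ] 1.55
[0, -17, -27, 0, 0, 0, 0.101, 0, -20, -26, 0, 0, 0, 0.101, 0, -22, -23, 0, 0, 0, 0.101, 0, -24, -21, 0, 0, 0, 0.101, 0, -26, -19, 0, 0, 0, 0.101, 0, -28, -16, 0, 0, 0, 0.101, 0, -30, -13, 0, 0, 0, 0.101]
end [ 0.64  -0.151  0.2  ] 0.843
```

>>> drive_tool:
  series: [-1, 12, 0, 0, 0, 0, 0, -1, 12, 0, 0, 0, 0, 0, -1, 12, 0, 0, 0, 0, 0, -1, 0, 0, -36, 0, 0, 0, -1, 0, 0, -36, 0, 0, 0, -1, 0, 0, -36, 0, 0, 0]

```text
t: 12.3
eef_pos: [0.529, 0.0426, 0.2015]
tool_rot: [0.0, 0.01, 1.0, 0.0]
contact_force: [1.2, 0.5, 0.4]
gripper_width: -0.002
```

>>> drive_tool:
  series: [0, -17, -27, 0, 0, 0, 0.101, 0, -20, -26, 0, 0, 0, 0.101, 0, -22, -23, 0, 0, 0, 0.101, 0, -24, -21, 0, 0, 0, 0.101, 0, -26, -19, 0, 0, 0, 0.101, 0, -28, -16, 0, 0, 0, 0.101, 0, -30, -13, 0, 0, 0, 0.101, 0, 0, 0, 0, 0, 0, 0]

```text
t: 13.3
eef_pos: [0.6434, -0.1573, 0.1982]
tool_rot: [-0.001, 0.36, 0.933, -0.002]
contact_force: [-0.5, -0.0, -0.5]
gripper_width: 0.498
```

```bash
python3 - <<'E'
from h import *
o,p,psi,zt=state();print(p,psi,o['contact_force'],o['gripper_width'])
P,s=post(0)
rows(p,psi,[(*P,.12,s,2),(*P,.068,s,3)],0)
c=snap('wrist','w5'); print(proj(c,[*P,.085]))
g=cv2.cvtColor(c['pixels'],cv2.COLOR_BGR2GRAY);
cv2.imwrite('pics/w5c.png',c['pixels'])
E
```

```text
[ 0.64335563 -0.15725913  0.19824608] 0.8343598164378514 [-0.46722915 -0.02076314 -0.49367343] 0.4983073435989688
[0, 3, 1, 39, 0, 0, np.float64(-0.005), 0, 3, 2, 39, 0, 0, np.float64(-0.005), 0, 0, 0, 17, 0, 0, np.float64(0.0), 0, 0, 0, 17, 0, 0, np.float64(0.0), 0, 0, 0, 17, 0, 0, np.float64(0.0)]
end [ 0.641 -0.151  0.069] 0.844
[[278.36119875 210.73199891]]
```

View pics/w5c.png

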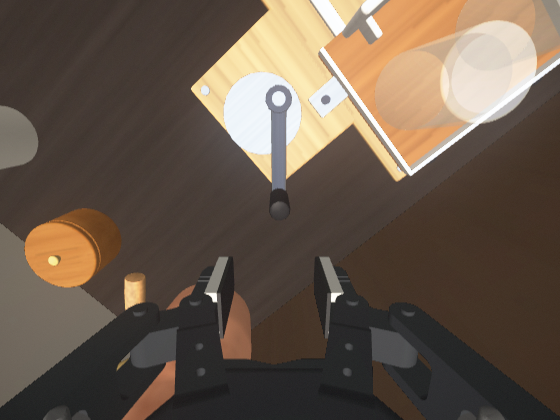

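The post at (280,208) is centred. I'll descend and sweep the lever back.

>>> drive_tool:
  series: [0, 3, 1, 39, 0, 0, 0, 0, 3, 2, 39, 0, 0, 0, 0, 0, 0, 17, 0, 0, 0, 0, 0, 0, 17, 0, 0, 0, 0, 0, 0, 17, 0, 0, 0, 0, 0, 0, 0, 0, 0, 0]

```text
t: 14.1
eef_pos: [0.6406, -0.1455, 0.0702]
tool_rot: [-0.001, 0.356, 0.935, -0.0]
contact_force: [0.1, 0.4, 0.2]
gripper_width: 0.498
```

>>> drive_tool:
  series: [0, 1, -12.5, 0, 0, 0, 0.14, 0, 1, -12.5, 0, 0, 0, 0.14, 0, 1, -12.5, 0, 0, 0, 0.14, 0, 1, -12.5, 0, 0, 0, 0.14, 0, 1, -12.5, 0, 0, 0, 0.14, 0, 1, -12.5, 0, 0, 0, 0.14, 0, 1, -12.5, 0, 0, 0, 0.14, 0, 1, -12.5, 0, 0, 0, 0.14, 0, 1, -12.5, 0, 0, 0, 0.14, 0, 0, 0, 0, 0, 0, 0]

```text
t: 15.35
eef_pos: [0.5385, -0.1673, 0.0725]
tool_rot: [0.001, 0.838, 0.546, 0.001]
contact_force: [0.4, -0.5, -0.1]
gripper_width: 0.499
```

```bash
python3 - <<'E'
from h import *
o,p,psi,zt=state();print(p,psi,o['contact_force'],np.hypot(*(p[:2]-PIV)),psi-post(1.75)[1])
E
```

```text
[ 0.53853875 -0.16728331  0.07248485] -0.4161781130356678 [ 0.43836886 -0.50459306 -0.09634229] 0.08366964894220033 0.49002556016943594
```

>>> drive_tool:
  series: [0, 0, -12.5, 0, 0, 0, 0.14, 0, 0, -12.5, 0, 0, 0, 0.14, 0, 0, -12.5, 0, 0, 0, 0.14, 0, 0, -12.5, 0, 0, 0, 0.14, 0, 0, 0, 0, 0, 0, 0]

```text
t: 15.98
eef_pos: [0.4985, -0.1371, 0.0717]
tool_rot: [-0.0, 0.956, 0.295, 0.0]
contact_force: [-0.4, 0.1, 0.3]
gripper_width: 0.505
```

>>> drive_tool:
  series: [0, 0, -5, 0, 0, 0, 0, 0, 0, -3, 0, 0, 0, 0, 0, 0, 0, 0, 0, 0, 0]

```text
t: 16.35
eef_pos: [0.4965, -0.1351, 0.072]
tool_rot: [0.004, 0.956, 0.293, 0.002]
contact_force: [10.7, -10.7, -11.3]
gripper_width: 0.502
```

>>> drive_tool:
  series: [0, 0, -4, 0, 0, 0, 0, 0, 0, 0, 0, 0, 0, 0]

```text
t: 16.6
eef_pos: [0.4963, -0.1348, 0.0726]
tool_rot: [0.007, 0.956, 0.292, 0.004]
contact_force: [15.6, -19.8, -17.0]
gripper_width: 0.505
```

```bash
python3 - <<'E'
from h import *
o,p,psi,zt=state();P,s=post(1.75);print(p,psi,o['contact_force'],P,s)
ty=np.array([np.cos(psi),np.sin(psi)]);print('post rel tool y',ty@(P-p[:2]))
E
```

```text
[ 0.49634274 -0.13476832  0.07263672] -0.9779342815699728 [ 15.58203552 -19.84034568 -16.95767617] [ 0.50315487 -0.14700647] -0.9062036732051038
post rel tool y 0.013955840791331152
```

>>> drive_tool:
  series: [0, 0, 17, 0, 0, 0, 0, 0, 0, 0, 0, 0, 0, 0, 0, 0, 0, -40, 0, 0, 0, 0, 0, 0, -50, 0, 0, 0, 0, 0, 0, -50, 0, 0, 0, 0, 0, 0, -50, 0, 0, 0, 0, -50, 30, 0, 0, 0, 0, 0, -50, 30, 0, 0, 0, 0, 0, -50, 30, 0, 0, 0, 0, 0, 0, 0, 0, 0, 0, 0]

```text
t: 17.85
eef_pos: [0.4228, -0.304, 0.2613]
tool_rot: [-0.0, 0.957, 0.289, -0.001]
contact_force: [0.4, 1.2, -0.3]
gripper_width: 0.5
```

```bash
python3 - <<'E'
from h import *
o,p,psi,zt=state();print(p,psi,o['contact_force'])
c=snap('top','t6');print([((proj(c,[*post(k)[0],.085])[0]-[200,140]+.5)*4-.5).round() for k in(1.5,1.75)])
cv2.imwrite('pics/t6c.png',cv2.resize(c['pixels'][140:290,200:350],None,fx=4,fy=4,interpolation=cv2.INTER_CUBIC))
E
```

```text
[ 0.4228497  -0.30404496  0.26134038] -0.9843593719353627 [ 0.40822456  1.15930121 -0.25580937]
[array([532., 299.]), array([508., 323.])]
```

View pics/t6c.png

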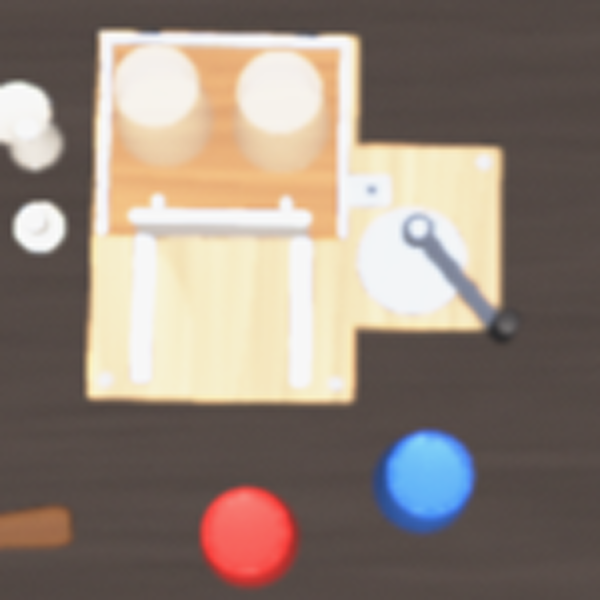

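The post is at (505,325), against a prediction of (508,323) for fully locked. The carriage is at the front, the glasses are standing and the bystanders are unmoved. Handing in.

```bash
python3 -c "
from station import bot
print(bot.hand_in())"
```

```text
the job is handed in; nothing more can be done
None
```

The glass shuttle is at the serving end with the cam locked, and I handed the job in at about 18 s. The hand-in gives no verdict, so this rests on my own checks.

1. **Lever forward:** I pushed the lever to its stop with the jaws straddling the post. The top view put the post within about 2 px (in the 4x crop) of where it should be for cam = 0.
2. **Carriage home:** I pushed the plate with the jaws shut until the force rose to 14 N at the predicted home position, TCP x = 0.561 m.
3. **Lever back:** I pushed the lever to its stop. There was no further motion while the force rose to about 25 N sideways (30 N in all).

The last top view showed:
- **Cam:** the post was at (505,325) in the crop, against a prediction of (508,323) for fully locked.
- **Carriage and glasses:** the carriage was at the front, with both glasses standing on the tray.
- **Bystanders:** the jigger and stopper had not moved. The salt cellar and shaker cup were outside that last crop. I felt no contact near them, but I did not check their positions again.
- **Hand:** it was raised and clear, with near-zero contact force.

No check failed or disagreed.

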